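# Stopper the flask and set the shaker dial

## Robot

A 6-joint arm with a two-finger parallel gripper is mounted at the origin on the work surface. World frame = base frame: x ahead of the robot, y to its left, z up, the work surface at z = 0. Lengths are in m, angles in rad, forces in N, time in s.
With the tool pointing down it reaches from about 0.4 to 0.825 m from the base axis. Payload 7 kg.
Tool frame: the origin (TCP) lies at the very end of the fingers, on their centre line; the grasp point (between the pads) lies 19 mm behind it (arm.grasp_offset is the distance from the TCP to the grasp point, in m); z points along the fingers, y is the line along which they close (so a half turn about z gives the same grasp; the last joint's range is limited). The gripper opens to 88 mm and grips with 3 to 60 N. Pads are 19 mm wide; open, the fingers measure 130 mm over their backs; the gripper's body (78 mm by 193 mm) begins 47 mm behind the grasp point.
Start: joints at [-0.952, 0.359, 0.012, 0, -1.224, -0.288], TCP at [0.219, -0.638, 0.191] pointing down, gripper open.
Joint ranges: [-3.07, 3.07], [-1.43, 2.12], [-1.02, 1.25], [-3.03, 1.67], [-3.05, -0], [-3.03, 3.03]. Speed limits (rad/s): [2.39, 2.39, 3.01, 3.14, 3.14, 3.14].

## Interface

Orientations are given as [roll, pitch, yaw] about the fixed x, y, z axes, in that order (R = Rz(yaw) Ry(pitch) Rx(roll)).
In Python, from station import get_state, cams, arm, nets gives the robot as it stands.
- The arm moves only by the shell command python3 -m creep 'ROWS' [FORCE]. ROWS is a JSON object of lists of equal length, an entry for each row: "translation": the shift along the world's x, y, z in mm, a list of three; "spin": the turn about the world's z in rad; "gripper": the opening, from 0 (shut) to 1 (fully open). In form: {"translation": [[dx, dy, dz], ...], "spin": [spin, ...], "gripper": [gripper, ...]}. A call has 1 to 8 rows; each row shifts and turns the commanded pose from where the row before left it; what a row does not reach is not made up. A row lasts 1/10 s, in which the tool goes at most 50 mm and 8.59 degrees, less where a joint would pass 70% of its speed; a pose out of reach is approached as far as the arm can. A call is refused whole if a number of a shift passes 50 or a number of a turn 0.15, either way. A call with a gripper value outside its range is refused whole. The fingers move at their own pace and stop on an object; FORCE is the grip in N (left out, the last holds). Time passes only in rows, so rows that do not move let the fingers close. It gives the time, the measured TCP pose, the force, the opening and the grip force at its end, in the units of the state.
- get_state(): the state, without advancing time (a new reading comes with each control period).
- cams.grab_frame(name): name is "scene" or "top"; returns a dict with "img" (384x512x3 uint8, red, green, blue), "mtx" (3x3 intrinsics, pixels), "D" ([k1, k2, p1, p2, k3] as OpenCV has them; the pictures are not rectified), "R" (3x3) and "t" (3): a world point X has camera coordinates R X + t. Camera axes: x right, y down, z forward; pixel columns grow to the right and rows downward; lengths in m; the calibration is good to about 2 mm. A picture is of the moment at which its call begins. There is no depth.
- arm.job_done(): hands the job in; it is judged then, once.
Trained networks look in the newest picture that a camera, given by its name, has taken for a name from the list of things; names that differ only in an ending like _2 or _b are one class to them, and where a whole thing is asked for, a point or a joint stands for the part that bears it (a point fixed in the world has none). Each returns a list of dicts, best first, with "confidence" (0 to 1); they miss things now and then, are a little off and sometimes report something else, mostly with a low value. They report only what shows in the picture. A call takes as long as a camera call. They do not tell look-alikes from the thing itself.
- nets.search_frame(camera, label): "centre" ([x, y, z] in m, in world coordinates, good to about 4 mm: the middle of the surface that is visible of it).
- nets.pinpoint(camera, label): "centre" ([x, y, z] in m, in world coordinates, good to about 4 mm: a listed point, or the origin of a listed thing).
The state is a dict: "t": time; "q": joint angles; "qd": joint speeds; "joint_efforts": joint torques, N m; "eef_pos": TCP position; "ee_rot": TCP orientation; "force": force on the tool from outside, world axes, zero at the start; "moment": the same for the moment, N m; "width": finger opening in m; "gripper_force": force on a finger pad.
Only numpy, scipy, OpenCV 4.12 (cv2) and the standard library are available. Lean on these libraries where they do the work, as an engineer would, in place of code of your own. Each camera call takes 0.05 s, during which the arm holds its last target. There are 200 camera calls.

## Task

Get the amber flask on the shaker ready to run: first put the cork stopper from its wooden rest fully home in the flask's neck, then turn the dial on the control box until its pointed end stands at the wedge-shaped mark on the rim around it. Leave the mark where it is, let go of everything, and do not disturb the jar, the glass bird or the spanner.

Things in the scene. Friction and masses are not known exactly. Their poses are not given: they have to be found in the camera images.
- shaker: Grey orbital shaker, 180 x 180 x 52 mm, fixed to the bench, standing left or right; the flask is clamped at the centre of its top. Origin: centre of its underside, z up.
- flask_mouth (a point): Centre of the mouth of the amber conical glass flask, in the plane of its rim, 182 mm above the bench. Flask 130 mm tall, foot 92 mm across; the neck is upright, 52 mm across outside at the rim, 46 below it, at least 38 mm inside, straight for the upper 38 mm. It does not move on the shaker.
- stopper: Loose cork stopper, 87 mm tall, 80 g or so, round about its z axis (up). Origin: centre of its lower end. Tapered plug: 22 mm across at the lower end, 31 mm at 35 mm up; then a flange 48 mm across, 8 mm thick (35 to 43 mm up), then a round grip 32 mm across from 43 to 87 mm up. Starts upright in the rest, flange on its top.
- stopper_flange (a point): Point on the stopper's axis at the flange's underside, 35 mm above the stopper's lower end; it comes to the rim of the flask when the stopper is fully home.
- stopper_grip (a point): Point on the stopper's axis 68 mm above its lower end, in the round grip (32 mm across): a good place for the fingers from above.
- rest: Dark wooden block, 80 x 80 x 50 mm, fixed, with a hole 41 mm wide and 42 mm deep in the middle of its top, in which the stopper hangs. Origin: centre of its underside.
- controller: Grey control box, 170 x 170 x 60 mm, fixed, standing left or right (across from the shaker), with the dial on top. Origin: centre of its underside, z up; its -x side is the zero direction of the dial and the mark.
- dial (a joint): Angle of the black dial, rad, 0 to 2.6: 0 when its pointed end is towards the box's -x side, growing clockwise seen from above. It turns stiffly (0.06 N m) and stays where it is left. Disc 76 mm across, top 73 mm above the bench, with an upright bar grip across it, 70 mm long, 16 thick, top 115 mm above the bench. One end of the bar has a low beak with a white line: the pointed end.
- dial_grip (a point): Point on the dial's upright axis in the bar grip, 99 mm above the bench; its -x axis points along the bar to the pointed end.
- pointer (a point): Tip of the dial's pointed end, 46 mm from the dial's axis, 72 mm above the bench.
- bezel (a joint): Angle of the mark, rad, measured as the dial's: the pointer is at the mark when joint dial equals joint bezel. It varies from run to run and is to be left alone.
- mark (a point): Inner tip of the black wedge (17 mm wide, 9 mm high, top 72 mm above the bench) on the white rim disc (118 mm across) around the dial, 46 mm from the dial's axis, where the pointer's tip belongs.
- jar: Bystander: glass jar 80 mm across, 106 mm tall with glass sticks up to about 215 mm; loose. Origin: centre of its underside.
- bird: Bystander: small green glass bird, 75 mm tall, loose. Origin: centre of its underside.
- spanner: Bystander: steel spanner, 160 mm long, lying loose. Origin: in the middle of its underside.
Things that resemble listed ones, but are neither listed nor needed, are in the scene too. What is shaped like the stopper but black or yellow is not meant. What is shaped like the controller but red is not meant.

How it is judged:
On the way, in this order (a step that is already met when the one before it is completed fails the run):
1. the stopper is fully home in the flask's neck, before the dial is set (z of stopper_flange in the frame of flask_mouth between -0.006 and 0.004 m and horizontal distance between stopper_flange and flask_mouth below 0.007 m and angle between stopper's own z axis and vertical below 0.12 rad), for 0.2 s.
2. the dial's pointer stands at the mark (horizontal distance between pointer and mark below 0.007 m), for 0.2 s.
At the end, for the whole second after the job is handed in: The stopper stands upright (within 0.12 rad) in the flask's neck, its flange within 4 mm of the rim's height and within 7 mm of its centre; the dial's pointer tip is within 7 mm of the mark's tip (about 8.5 degrees); both are released and at rest (all of step 1 and horizontal distance between pointer and mark below 0.007 m and linear speed of stopper below 0.02 m/s and velocity of joint dial between -0.05 and 0.05 rad/s and contact force between the fingers and stopper below 0.05 N and contact force between the fingers and controller below 0.05 N); the robot touches nothing.
It fails at once if the mark is shifted by more than 4 mm (distance of mark from where it was at the start of the episode above 0.004 m).
It fails at once if the jar is moved by more than 30 mm (distance of jar from where it was at the start of the episode above 0.03 m).
It fails at once if the glass bird is moved by more than 30 mm (distance of bird from where it was at the start of the episode above 0.03 m).
It fails at once if the spanner is moved by more than 30 mm (distance of spanner from where it was at the start of the episode above 0.03 m).
It also fails if it takes over 61 s, if anything falls off the work surface, if the arm or the gripper's body presses on something with over 40 N, if the wrist force passes 120 N, or if a joint passes its speed limit or range.

## Working session

There is one attempt and no reset: what is moved stays moved. The work goes in short steps, Python scripts to look and compute and a shell command to move; the robot and the scene stay as the last step left them, time stands still between calls to the robot, and variables do not carry over. Pictures are saved under pics/ and viewed, at most 10 in all, crops included, and the job is handed in when it is done.

```bash
mkdir -p pics; ls; cat > h.py <<'E'
from station import get_state, cams, arm, nets
import cv2, numpy as np
def snap(n,f):
    d=cams.grab_frame(n); cv2.imwrite('pics/'+f,d['img'][:,:,::-1]); return d
def proj(d,X):
    p,_=cv2.projectPoints(np.array(X,float).reshape(-1,1,3),cv2.Rodrigues(np.array(d['R']))[0],np.array(d['t'],float),np.array(d['mtx']),np.array(d['D'],float)); return p.reshape(-1,2)
def tri(ds,pix):
    A=[];b=[]
    for d,p in zip(ds,pix):
        u=cv2.undistortPoints(np.array([[p]],float),np.array(d['mtx']),np.array(d['D'],float)).ravel()
        R=np.array(d['R']);t=np.array(d['t'])
        for i in (0,1): A.append(R[i]-u[i]*R[2]); b.append(u[i]*t[2]-t[i])
    return np.linalg.lstsq(np.array(A),np.array(b),rcond=None)[0]
def onz(d,p,z):
    u=cv2.undistortPoints(np.array([[p]],float),np.array(d['mtx']),np.array(d['D'],float)).ravel()
    R=np.array(d['R']);t=np.array(d['t']);c=-R.T@t;r=R.T@np.array([u[0],u[1],1]);return c+r*(z-c[2])/r[2]
E
python3 - <<'E'
from h import *
D={n:snap(n,n+'0.png') for n in('scene','top')}
for n in D: print(n,'cam at',np.round(-D[n]['R'].T@D[n]['t'],3))
for l in ['flask_mouth','stopper_grip','stopper_flange','rest','dial_grip','pointer','mark','controller','shaker','jar','bird','spanner']:
  for n in D:
    print(l,n,[(np.round(r['centre'],3).tolist(),round(r['confidence'],2),proj(D[n],r['centre'])[0].round().astype(int).tolist()) for r in nets.pinpoint(n,l)])
E
```

```text
pics
scene cam at [ 1.208 -0.168  1.055]
top cam at [0.463 0.102 1.349]
flask_mouth scene [([0.575, -0.275, 0.184], 0.67, [115, 218])]
flask_mouth top [([0.577, -0.273, 0.184], 0.78, [402, 189])]
stopper_grip scene [([0.468, -0.03, 0.07], 0.75, [199, 181]), ([0.651, 0.083, 0.071], 0.72, [259, 216]), ([0.578, -0.017, 0.081], 0.49, [216, 206])]
stopper_grip top [([0.471, -0.031, 0.063], 0.81, [304, 228]), ([0.58, -0.015, 0.089], 0.75, [300, 188]), ([0.646, 0.082, 0.068], 0.74, [265, 165]), ([0.767, -0.081, 0.002], 0.71, [320, 129])]
stopper_flange scene [([0.649, 0.082, 0.037], 0.72, [258, 221]), ([0.472, -0.035, 0.034], 0.54, [200, 190]), ([0.576, -0.016, 0.049], 0.52, [217, 211]), ([0.547, 0.261, 0.099], 0.31, [299, 163])]
stopper_flange top [([0.651, 0.081, 0.033], 0.77, [265, 164]), ([0.472, -0.029, 0.038], 0.49, [303, 228]), ([0.768, -0.081, 0.0], 0.23, [320, 129])]
rest scene [([0.575, -0.018, -0.001], 0.56, [218, 220])]
rest top [([0.58, -0.016, 0.001], 0.94, [297, 191])]
dial_grip scene [([0.549, 0.256, 0.099], 0.91, [297, 164]), ([0.286, 0.225, 0.094], 0.75, [253, 112]), ([0.8
[... 690 characters left out ...]
117]), ([0.236, 0.211, 0.066], 0.56, [214, 311])]
controller scene [([0.823, 0.256, -0.003], 0.82, [340, 255]), ([0.546, 0.258, 0.003], 0.81, [295, 182]), ([0.287, 0.222, -0.002], 0.63, [252, 132])]
controller top [([0.286, 0.22, -0.006], 0.7, [214, 290]), ([0.822, 0.254, -0.005], 0.7, [208, 109]), ([0.545, 0.26, 0.001], 0.57, [203, 201])]
shaker scene [([0.575, -0.278, 0.006], 0.87, [132, 251])]
shaker top []
jar scene []
jar top [([0.357, 0.431, -0.0], 0.61, [143, 263])]
bird scene [([0.771, 0.06, -0.001], 0.58, [269, 266])]
bird top [([0.77, 0.064, -0.0], 0.58, [271, 127])]
spanner scene [([0.769, -0.079, 0.001], 0.86, [222, 284]), ([0.546, 0.256, 0.099], 0.57, [297, 163])]
spanner top []
```

View pics/scene0.png

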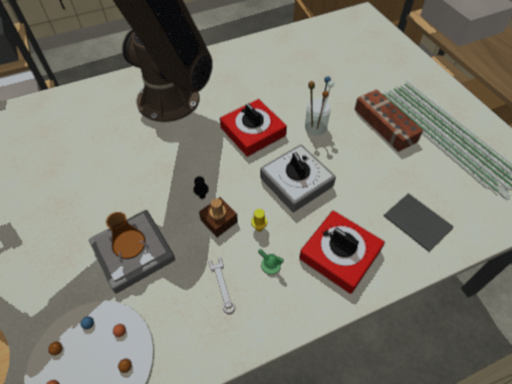

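View pics/top0.png

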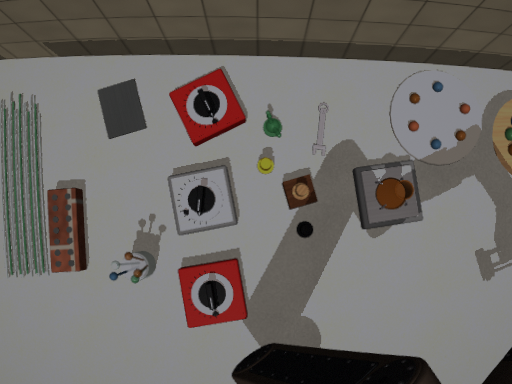

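The cork stopper in the rest is at scene (217,208) / top (301,190). The look-alikes are black, top (304,229), and yellow, top (265,165). The grey control box is at top (202,200), between two red ones at (207,104) and (213,293). An enlarged crop will confirm these.

```bash
python3 - <<'E'
import cv2,numpy as np
t=cv2.imread('pics/top0.png');s=cv2.imread('pics/scene0.png')
c=lambda i,x,y,w=40,h=30:cv2.resize(i[y-h:y+h,x-w:x+w],(400,300),interpolation=cv2.INTER_CUBIC)
cv2.imwrite('pics/c1.png',np.vstack([np.hstack([c(t,202,200),c(t,301,190)]),np.hstack([c(s,297,172),c(s,217,208)])]))
E
```

```text
(no output)
```

View pics/c1.png

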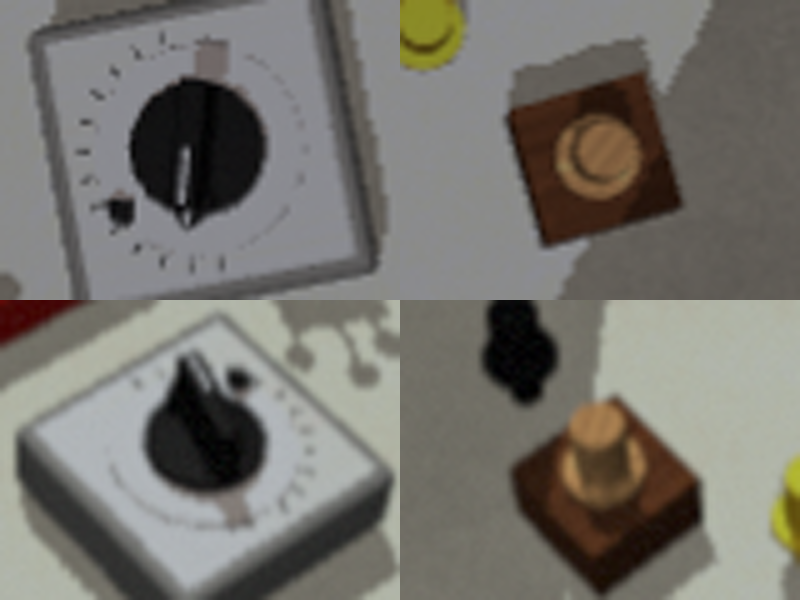

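The crop confirms it: the cork stopper with the flange is in the dark block, and the grey box has the dial. Its pointer tip is near top (199.0,215.2) and scene (295.5,153). The black wedge mark is near top (186,211.6) and scene (304,157.5). The pinkish patch at top (204,181) isn't the wedge. Next I'll measure from both views.

```bash
cat > m.py <<'E'
from h import *
def est(labels,k=4):
    D={};acc={}
    for i in range(k):
        for n in('scene','top'):
            D[n]=cams.grab_frame(n)
            for l,g in labels.items():
                r=[x['centre'] for x in nets.pinpoint(n,l) if np.linalg.norm(np.array(x['centre'])[:2]-g)<.04]
                if r: acc.setdefault(l,[]).append(r[0])
    return D,acc
E
python3 - <<'E'
from m import *
D,a=est({'flask_mouth':(.576,-.274),'stopper_grip':(.579,-.016),'stopper_flange':(.579,-.016),'dial_grip':(.548,.258),'pointer':(.502,.26),'mark':(.516,.295)},3)
for l,v in a.items(): print(l,len(v),np.mean(v,0).round(4),np.std(v,0).round(4))
ds=[D['top'],D['scene']]
for n,p in {'stoptop':[(302.0,189.0),(216.6,202.6)],'pointer':[(199,215.2),(295.5,153.2)],'wedge':[(186,211.6),(304,157.6)]}.items():
    X=tri(ds,p);print(n,X.round(4),[np.round(proj(d,X)[0]-q,1) for d,q in zip(ds,p)])
for p in [(169+.5/5,176.5),(220,170),(237,223),(178,233)]: print('boxcorner',onz(D['top'],p,.06).round(3))
s=get_state();print(s['t'],s['eef_pos'],s['ee_rot'],s['q'])
E
```

```text
flask_mouth 6 [ 0.5753 -0.2752  0.1829] [0.0007 0.0009 0.001 ]
stopper_grip 6 [ 0.5776 -0.0155  0.0845] [0.0019 0.0017 0.0014]
stopper_flange 6 [ 0.5774 -0.0205  0.0487] [0.0016 0.0019 0.0013]
dial_grip 6 [0.5465 0.2587 0.0989] [0.0015 0.0009 0.0013]
pointer 5 [0.5016 0.261  0.0707] [0.0022 0.0006 0.001 ]
mark 6 [0.5176 0.2947 0.0723] [0.0021 0.0029 0.0028]
stoptop [ 0.5782 -0.0174  0.0985] [array([-1. , -0.4]), array([-1.,  0.])]
pointer [0.5028 0.265  0.0931] [array([-2.6, -1.2]), array([-2.5,  0.2])]
wedge [0.5103 0.3    0.0636] [array([-0.6, -0.3]), array([-0.6,  0.1])]
boxcorner [0.607 0.35  0.06 ]
boxcorner [0.629 0.207 0.06 ]
boxcorner [0.482 0.155 0.06 ]
boxcorner [0.449 0.319 0.06 ]
3.4 [ 0.21922372 -0.63838572  0.19135736] [ 3.14157402e+00 -1.27542712e-05 -2.81075677e+00] [-9.51878507e-01  3.58612771e-01  1.19070044e-02  7.37242833e-06
 -1.22411205e+00 -2.88084442e-01]
```

```bash
python3 -m creep '{"translation":[[0,0,40],[0,0,40],[20,35,0],[20,35,0],[20,35,0],[20,35,0],[20,35,0],[20,35,0]],"spin":[0.14,0.14,0.14,0.14,0.14,0.14,0.14,0.14],"gripper":[1,1,1,1,1,1,1,1]}' 20
python3 -m creep '{"translation":[[20,35,0],[20,35,0],[20,35,0],[20,35,0],[20,35,0],[20,35,0],[20,35,0],[20,35,0]],"spin":[0.14,0.14,0.14,0.14,0.14,0.14,0.14,0.14],"gripper":[1,1,1,1,1,1,1,1]}'
```

```text
t: 4.2
eef_pos: [0.3397, -0.427, 0.2716]
ee_rot: [-3.141, -0.0, -1.685]
force: [0.9, -0.3, 0.1]
width: 0.0879
gripper_force: 0.0
t: 5.0
eef_pos: [0.4998, -0.1468, 0.2718]
ee_rot: [-3.141, -0.001, -0.565]
force: [0.5, -0.6, 0.2]
width: 0.0875
gripper_force: 0.0
```

```bash
python3 -m creep '{"translation":[[20,33,0],[20,33,0],[20,33,0],[18,31,0],[0,0,-40],[0,0,-40],[0,0,-30],[0,0,0]],"spin":[0.14,0.14,0.14,0.1,0,0,0,0],"gripper":[1,1,1,1,1,1,1,1]}'
python3 - <<'E'
from m import *
snap('top','t2.png');d=snap('scene','s2.png')
t=cv2.imread('pics/top0.png')
D,a=est({'stopper_grip':(.579,-.016)},2)
print(get_state()['eef_pos'],{k:np.mean(v,0).round(4) for k,v in a.items()})
a=cv2.imread('pics/t2.png');b=cv2.imread('pics/s2.png')
c=lambda i,x,y,w=50,h=60:cv2.resize(i[y-h:y+h,x-w:x+w],(400,480),interpolation=cv2.INTER_CUBIC)
cv2.imwrite('pics/c2.png',np.hstack([c(a,301,190),c(b,217,190)]))
E
```

```text
t: 5.8
eef_pos: [0.5742, -0.0187, 0.1571]
ee_rot: [3.14, 0.008, -0.051]
force: [0.5, -0.5, 0.7]
width: 0.0876
gripper_force: 0.0
[ 0.57754825 -0.01836312  0.16221179] {'stopper_grip': array([ 0.5776, -0.0178,  0.0423])}
```

View pics/c2.png

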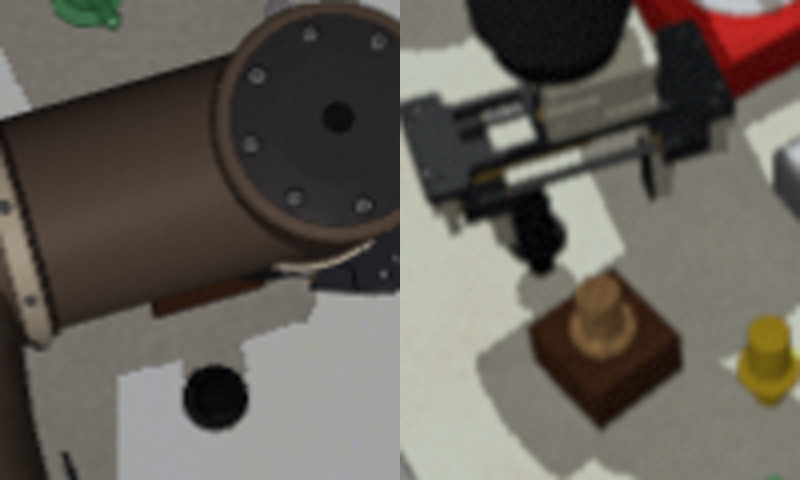

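The left half (top view) shows the arm covering the rest. The right half shows the cork stopper at scene (217,205) standing free in the rest, with the open gripper above it. Descending and closing.

```bash
python3 -m creep '{"translation":[[0,0,-35],[0,0,-30],[0,0,-20],[0,0,-10],[0,0,0],[0,0,0],[0,0,0],[0,0,0]],"spin":[0,0,0,0,0,0,0,0],"gripper":[1,1,1,1,1,0.2,0.2,0.2]}' 20
python3 -m creep '{"translation":[[0,0,0],[0,0,0],[0,0,0],[0,0,0],[0,0,0],[0,0,0]],"spin":[0,0,0,0,0,0],"gripper":[0.2,0.2,0.2,0.2,0.2,0.2]}' 20
```

```text
t: 7.1
eef_pos: [0.578, -0.0182, 0.0676]
ee_rot: [-3.141, -0.002, -0.051]
force: [-0.2, 0.0, 0.2]
width: 0.069
gripper_force: 0.0
t: 7.7
eef_pos: [0.5788, -0.0182, 0.0679]
ee_rot: [-3.142, -0.003, -0.05]
force: [-1.8, 3.5, 11.5]
width: 0.0216
gripper_force: 10.2
```

```bash
python3 - <<'E'
from h import *
s=get_state();print(s['width'],s['gripper_force'],s['force'],s['eef_pos'])
snap('scene','s3.png');b=cv2.imread('pics/s3.png')
cv2.imwrite('pics/c3.png',cv2.resize(b[150:250,160:280],(720,600),interpolation=cv2.INTER_CUBIC))
E
```

```text
0.02159907274683682 10.195292090065777 [-1.79784424  3.45859028 11.45677806] [ 0.57876212 -0.01819551  0.0679303 ]
```

View pics/c3.png

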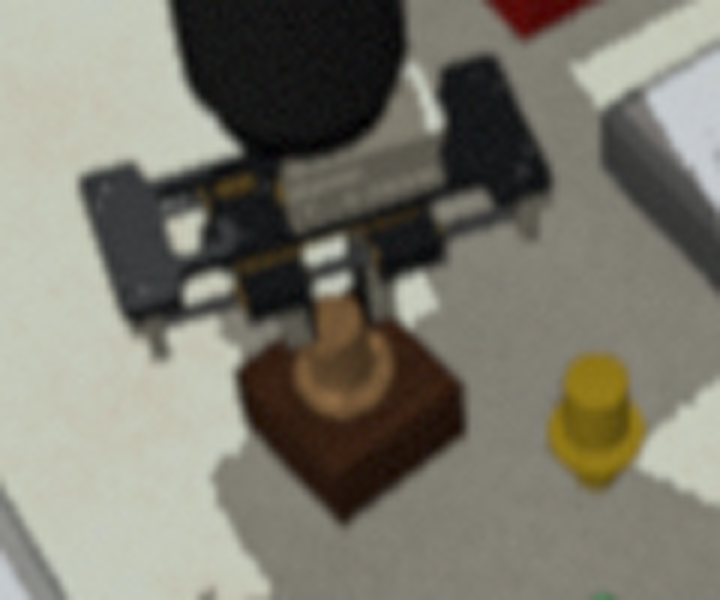

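The fingers look closed behind the grip (-x side), at about scene (217,203), while the stopper's top shows in front of them. I'll check this with projection.

```bash
python3 - <<'E'
from m import *
d=cams.grab_frame('scene')
for n,X in {'tcp':(.5788,-.0182,.068),'grasp':(.5788,-.0182,.087),'top':(.578,-.017,.102),'top+20':(.598,-.017,.102),'flangeC':(.578,-.017,.054),'flangeC+15':(.593,-.017,.054)}.items():
    p=proj(d,X)[0]; print(n,p.round(1),'crop',((p-[160,150]+.5)*6).round())
for l in('stopper_grip','stopper_flange','rest'): print(l,[(np.round(r['centre'],3).tolist(),round(r['confidence'],2)) for r in nets.pinpoint('scene',l)])
print(get_state()['moment'])
E
```

```text
tcp [216.3 208.8] crop [341. 356.]
grasp [215.7 205.2] crop [337. 334.]
top [215.6 201.9] crop [336. 314.]
top+20 [218.1 207.3] crop [352. 347.]
flangeC [217.  211.1] crop [345. 370.]
flangeC+15 [218.9 215.1] crop [356. 394.]
stopper_grip [([0.653, 0.082, 0.072], 0.8), ([0.574, -0.273, 0.182], 0.74), ([0.466, -0.032, 0.068], 0.59), ([0.58, -0.018, 0.086], 0.48)]
stopper_flange [([0.648, 0.08, 0.034], 0.69), ([0.576, -0.018, 0.05], 0.64), ([0.471, -0.037, 0.034], 0.52)]
rest [([0.575, -0.018, -0.0], 0.86), ([0.548, 0.261, 0.004], 0.32)]
[1.27565695 0.43305498 0.05250224]
```

```bash
python3 -m creep '{"translation":[[0,0,0],[0,0,0]],"spin":[0,0],"gripper":[0.2,0.2]}' 20; python3 - <<'E'
from h import *
d=snap('scene','s4.png');b=cv2.imread('pics/s4.png')
K=10;x0,y0=180,165
c=cv2.resize(b[y0:y0+60,x0:x0+80],(800,600),interpolation=cv2.INTER_CUBIC)
c=cv2.convertScaleAbs(c,alpha=1.6,beta=20)
px=lambda X:tuple(((proj(d,X)[0]-[x0,y0]+.5)*K).astype(int))
cx,cy=.5788,-.0182
for s in(-1,1):
    for z in (.068,.106):
        q=[px((cx+a,cy+s*.0108,z)) for a in(-.0095,.0095)]; cv2.line(c,q[0],q[1],(0,255,0) if z<.1 else (255,255,0),1)
for z,r,col in((.101,.016,(255,0,255)),(.058,.016,(0,0,255)),(.050,.024,(0,0,255))):
    q=np.array([px((.578+r*np.cos(t),-.0175+r*np.sin(t),z)) for t in np.linspace(0,6.28,40)]);cv2.polylines(c,[q.astype(np.int32)],True,col,1)
cv2.imwrite('pics/c4.png',c)
E
```

```text
t: 8.15
eef_pos: [0.5796, -0.0175, 0.0686]
ee_rot: [-3.14, -0.005, -0.05]
force: [-1.3, 4.6, 10.7]
width: 0.0177
gripper_force: 10.8
```

View pics/c4.png

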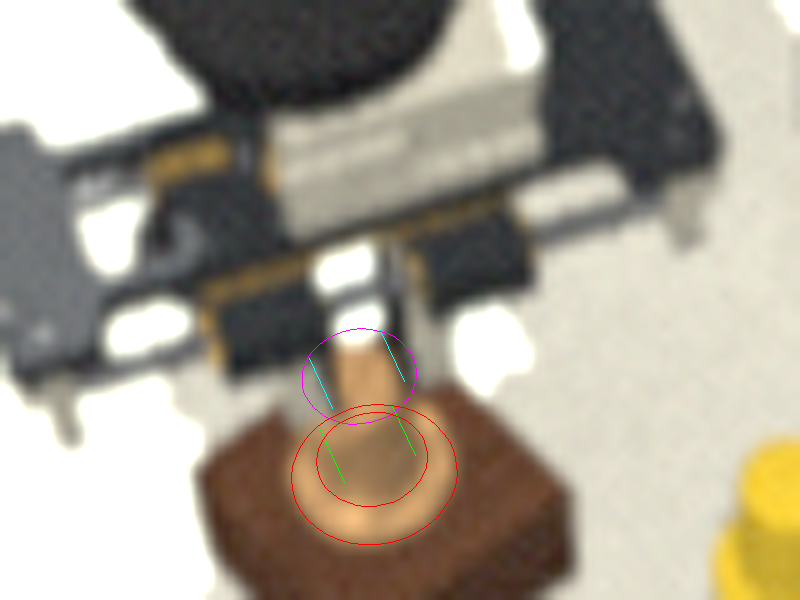

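The overlay shows the pads centred on the cork's axis but sunk into its sides, at about (335,385) and (395,360) in the crop. They are squeezing past the 32 mm diameter, so I'll relax the opening.

```bash
python3 -m creep '{"translation":[[0,0,0],[0,0,0],[0,0,0]],"spin":[0,0,0],"gripper":[0.32,0.32,0.32]}' 20
```

```text
t: 8.5
eef_pos: [0.5801, -0.0177, 0.0692]
ee_rot: [-3.141, -0.006, -0.049]
force: [-1.3, 2.5, 15.1]
width: 0.0274
gripper_force: 7.3
```

```bash
python3 -m creep '{"translation":[[0,0,0],[0,0,0],[0,0,0],[0,0,0],[0,0,0],[0,0,0]],"spin":[0,0,0,0,0,0],"gripper":[0.6,0.6,0.6,0.6,0.6,0.6]}' 20;python3 - <<'E'
from h import *
d=snap('scene','s5.png');b=cv2.imread('pics/s5.png')
c=cv2.resize(b[165:225,180:260],(800,600),interpolation=cv2.INTER_CUBIC)
cv2.imwrite('pics/c5.png',cv2.convertScaleAbs(c,alpha=1.6,beta=20))
E
```

```text
t: 9.1
eef_pos: [0.5804, -0.0177, 0.0695]
ee_rot: [-3.141, -0.006, -0.049]
force: [0.4, 2.8, 15.5]
width: 0.0523
gripper_force: 6.5
```

View pics/c5.png

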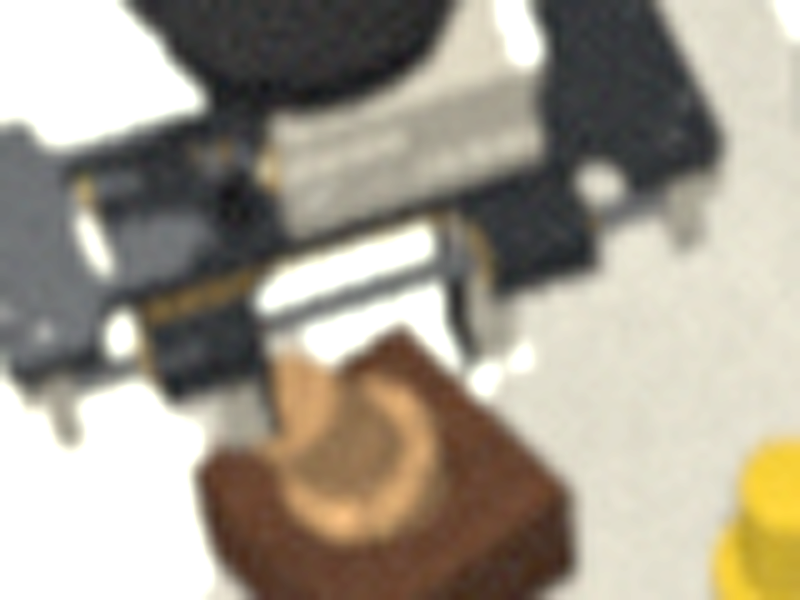

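The grip now leans left, with its top at about crop (300,385), against the left pad. The flange is still in the rest. Opening fully.

```bash
python3 -m creep '{"translation":[[0,0,0],[0,0,0],[0,0,0],[0,0,0],[0,0,0],[0,0,0]],"spin":[0,0,0,0,0,0],"gripper":[1,1,1,1,1,1]}' 20;python3 - <<'E'
from m import *
s=get_state();print(s['force'],s['moment'],s['q'],s['joint_efforts'])
D,a=est({'stopper_grip':(.579,-.016),'stopper_flange':(.579,-.016)},2)
for l,v in a.items(): print(l,np.round(v,4).tolist())
b=D['scene']['img'][:,:,::-1]
c=cv2.resize(b[165:225,180:260],(800,600),interpolation=cv2.INTER_CUBIC)
cv2.imwrite('pics/c6.png',cv2.convertScaleAbs(c,alpha=1.6,beta=20))
E
```

```text
t: 9.75
eef_pos: [0.577, -0.0185, 0.066]
ee_rot: [3.141, 0.001, -0.051]
force: [-0.4, 0.6, -0.8]
width: 0.087
gripper_force: 0.0
[-0.38893447  0.5782181  -0.76189316] [-0.10179186  0.1250047   0.00971861] [ 3.06574693e-01  3.12126698e-01 -3.69425311e-01 -3.85880420e-05
 -8.89949685e-01  1.21335291e+00] [ 4.63606601e-03 -4.96342099e+01  2.42845005e+01  5.70579886e+00
  8.22397275e-02  8.76909962e-05]
stopper_grip [[0.5789, -0.0156, 0.0823], [0.5808, -0.0181, 0.0817]]
stopper_flange [[0.5794, -0.0174, 0.0504], [0.5794, -0.0189, 0.0482]]
```

View pics/c6.png

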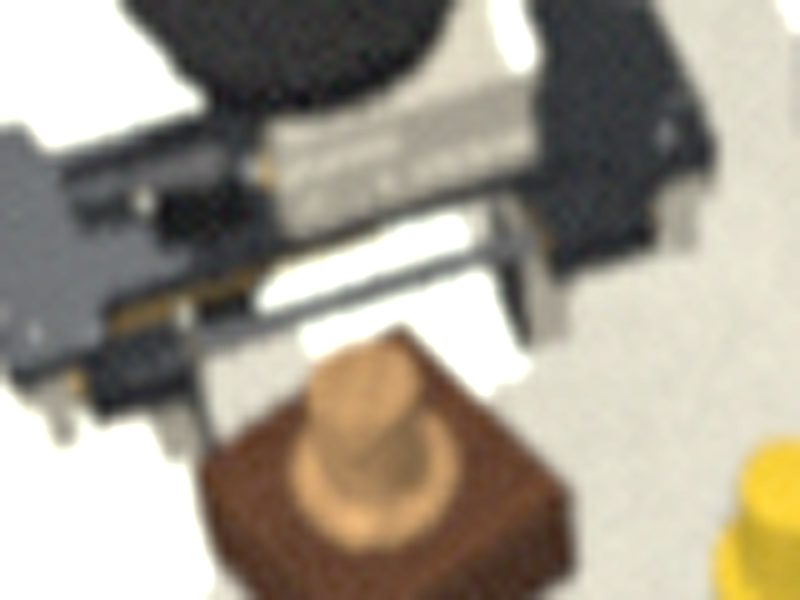

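The stopper is upright in the rest again. I'll close gently in stages.

```bash
python3 -m creep '{"translation":[[0,0,0],[0,0,0],[0,0,0],[0,0,0],[0,0,0],[0,0,0],[0,0,0],[0,0,0]],"spin":[0,0,0,0,0,0,0,0],"gripper":[0.45,0.45,0.45,0.45,0.45,0.45,0.45,0.45]}' 12
python3 -m creep '{"translation":[[0,0,0],[0,0,0],[0,0,0],[0,0,0]],"spin":[0,0,0,0],"gripper":[0.38,0.38,0.36,0.36]}' 12
python3 -m creep '{"translation":[[0,0,0],[0,0,0],[0,0,0]],"spin":[0,0,0],"gripper":[0.34,0.34,0.34]}' 12
```

```text
t: 11.15
eef_pos: [0.5772, -0.0184, 0.0664]
ee_rot: [-3.142, -0.0, -0.051]
force: [-1.1, -0.1, -0.5]
width: 0.0396
gripper_force: 0.0
t: 11.55
eef_pos: [0.5773, -0.0183, 0.0664]
ee_rot: [-3.141, -0.0, -0.051]
force: [-0.7, 0.1, -0.7]
width: 0.0319
gripper_force: 0.4
t: 11.85
eef_pos: [0.5776, -0.0184, 0.0669]
ee_rot: [3.142, -0.001, -0.051]
force: [-1.9, 0.7, 3.7]
width: 0.0298
gripper_force: 4.1
```

```bash
python3 -m creep '{"translation":[[0,0,0],[0,0,0],[0,0,5],[0,0,10],[0,0,15],[0,0,20],[0,0,20],[0,0,0]],"spin":[0,0,0,0,0,0,0,0],"gripper":[0.33,0.33,0.33,0.33,0.33,0.33,0.33,0.33]}' 12
python3 - <<'E'
from m import *
D,a=est({'stopper_grip':(.579,-.016),'stopper_flange':(.579,-.016)},2)
for l,v in a.items(): print(l,np.round(v,4).tolist())
b=D['scene']['img'][:,:,::-1]
c=cv2.resize(b[145:225,170:270],(800,640),interpolation=cv2.INTER_CUBIC)[:600]
cv2.imwrite('pics/c7.png',cv2.convertScaleAbs(c,alpha=1.6,beta=20)); s=get_state();print(s['eef_pos'],s['width'],s['force'])
E
```

```text
t: 12.65
eef_pos: [0.5792, -0.0181, 0.14]
ee_rot: [-3.141, -0.005, -0.05]
force: [0.6, 0.9, 0.3]
width: 0.0287
gripper_force: 0.0
stopper_grip [[0.5779, -0.0176, 0.0809], [0.5808, -0.0173, 0.084]]
stopper_flange [[0.5774, -0.0173, 0.0516], [0.578, -0.0166, 0.0486], [0.5798, -0.0153, 0.0012]]
[ 0.57711571 -0.01841332  0.13610996] 0.028687949569328842 [ 0.24271887 -0.71653179 -0.30944681]
```

View pics/c7.png

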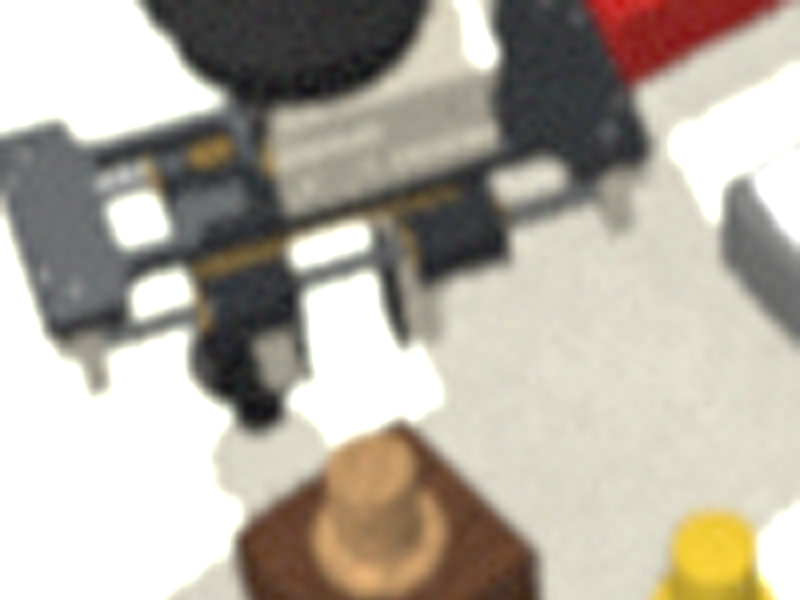

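It slipped: the stopper stays in the rest, top at crop (372,465), with empty fingers above it, tips at crop (280,388) and (425,342). The tips seem higher than the reported TCP, so I'll measure that.

```bash
python3 - <<'E'
from m import *
d=cams.grab_frame('scene')
for z in(.116,.126,.136,.146,.156,.166):
    print(z,[proj(d,(.577+dx,-.018+dy,z))[0].round(1).tolist() for dx in(0,.009) for dy in (-.02,.02)])
print('stoptop',proj(d,(.578,-.0175,.102)), 'obs', (170+372/8-.5,145+465/8-.5))
E
python3 -c "
import sys;sys.path.insert(0,'.')
from station import arm
print([x for x in dir(arm) if x[0]!='_'],arm.grasp_offset)"
```

```text
0.116 [[207.9, 201.4], [221.4, 196.4], [209.0, 203.9], [222.6, 198.9]]
0.126 [[207.5, 199.3], [221.1, 194.4], [208.6, 201.8], [222.3, 196.8]]
0.136 [[207.1, 197.3], [220.9, 192.3], [208.3, 199.8], [222.0, 194.8]]
0.146 [[206.8, 195.2], [220.6, 190.2], [207.9, 197.7], [221.8, 192.7]]
0.156 [[206.4, 193.1], [220.3, 188.1], [207.5, 195.6], [221.5, 190.5]]
0.166 [[206.0, 190.9], [220.0, 185.9], [207.1, 193.4], [221.2, 188.4]]
stoptop [[215.39887647 201.9204707 ]] obs (216.0, 202.625)
['Unreachable', 'grasp_offset', 'job_done'] 0.0188
```

The tips appear about 30 mm above the reported TCP, so they were only pinching the cork's top edge. Opening and going lower, then checking with an image.

```bash
python3 -m creep '{"translation":[[0,0,0],[0,0,0],[0,0,0],[0,0,0],[0,0,0],[0,0,0]],"spin":[0,0,0,0,0,0],"gripper":[1,1,1,1,1,1]}'
python3 -m creep '{"translation":[[0,0,-30],[0,0,-25],[0,0,-15],[0,0,-10],[0,0,-8],[0,0,-5],[0,0,0]],"spin":[0,0,0,0,0,0,0],"gripper":[1,1,1,1,1,1,1]}'
python3 - <<'E'
from m import *
d=cams.grab_frame('scene')
b=d['img'][:,:,::-1]
c=cv2.resize(b[165:225,180:260],(800,600),interpolation=cv2.INTER_CUBIC)
c=cv2.convertScaleAbs(c,alpha=1.6,beta=20)
s=get_state();x,y,z=s['eef_pos'];print(s['eef_pos'],s['force'])
for dz,col in((0,(0,0,255)),(.03,(0,200,0))):
  for dy in(-.044,.044):
    q=[((proj(d,(x+dx,y+dy,z+dz))[0]-[180,165]+.5)*10).astype(int) for dx in(-.0095,.0095)]
    cv2.line(c,tuple(map(int,q[0])),tuple(map(int,q[1])),col,2)
cv2.imwrite('pics/c8.png',c)
E
```

```text
t: 13.9
eef_pos: [0.5772, -0.0184, 0.1364]
ee_rot: [-3.142, -0.0, -0.051]
force: [-0.5, 0.3, 0.4]
width: 0.0717
gripper_force: 0.0
t: 14.6
eef_pos: [0.5771, -0.0184, 0.0431]
ee_rot: [3.141, 0.0, -0.051]
force: [0.6, 0.4, 0.6]
width: 0.0878
gripper_force: 0.0
[ 0.577432   -0.01836623  0.04359626] [-0.13913248  0.31470245 -0.91354841]
```

View pics/c8.png

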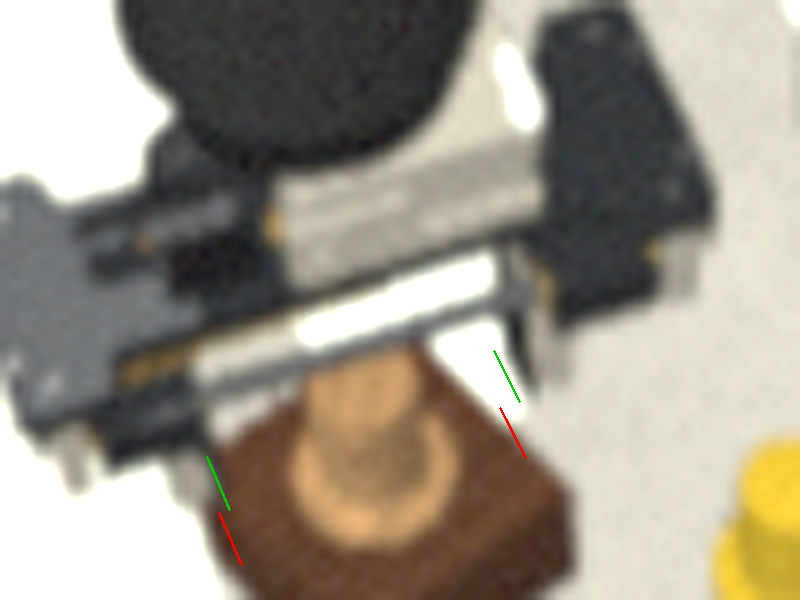

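The visible tips, at crop (190,510) and (555,385), are about 30 mm above the reported TCP (red marks). So the pads now straddle the cork's upper grip. Going 8 mm lower and closing.

```bash
python3 -m creep '{"translation":[[0,0,-5],[0,0,-3],[0,0,0],[0,0,0],[0,0,0],[0,0,0],[0,0,0],[0,0,0]],"spin":[0,0,0,0,0,0,0,0],"gripper":[0.42,0.42,0.42,0.42,0.42,0.42,0.42,0.42]}' 15
python3 -m creep '{"translation":[[0,0,0],[0,0,0],[0,0,0],[0,0,0],[0,0,0]],"spin":[0,0,0,0,0],"gripper":[0.37,0.34,0.3,0.3,0.3]}' 15
```

```text
t: 15.45
eef_pos: [0.5772, -0.0184, 0.0354]
ee_rot: [-3.142, -0.0, -0.051]
force: [0.3, -0.0, 1.1]
width: 0.0373
gripper_force: 0.0
t: 15.95
eef_pos: [0.5772, -0.0184, 0.0354]
ee_rot: [3.142, 0.0, -0.051]
force: [-0.2, 0.4, 0.8]
width: 0.0317
gripper_force: 15.0
```

Now a firm grip: 31.7 mm wide at 15 N. Lifting and moving over the flask.

```bash
python3 -m creep '{"translation":[[0,0,5],[0,0,20],[0,0,30],[0,0,35],[0,0,35],[0,0,35],[0,0,30],[0,0,15]],"spin":[0,0,0,0,0,0,0,0],"gripper":[0.25,0.25,0.25,0.25,0.25,0.25,0.25,0.25]}' 25
python3 -m creep '{"translation":[[0,-25,0],[0,-40,0],[0,-45,0],[-3,-45,0],[0,-45,0],[0,-35,0],[0,-22,0],[0,0,0]],"spin":[0,0,0,0,0,0,0,0],"gripper":[0.25,0.25,0.25,0.25,0.25,0.25,0.25,0.25]}'
python3 - <<'E'
from m import *
D,a=est({'stopper_grip':(.576,-.275),'stopper_flange':(.576,-.275),'flask_mouth':(.576,-.275)},3)
for l,v in a.items(): print(l,np.round(v,4).tolist())
s=get_state();print(s['t'],s['eef_pos'],s['ee_rot'],s['width'],s['gripper_force'])
b=D['scene']['img'][:,:,::-1];t=D['top']['img'][:,:,::-1]
c=lambda i,x,y,w=40,h=60:cv2.resize(i[y-h:y+h,x-w:x+w],(400,600),interpolation=cv2.INTER_CUBIC)
cv2.imwrite('pics/c9.png',np.hstack([c(t,400,190),c(b,115,200)]))
E
```

```text
t: 16.75
eef_pos: [0.5782, -0.0184, 0.244]
ee_rot: [-3.141, -0.004, -0.051]
force: [0.1, -0.1, -0.3]
width: 0.0318
gripper_force: 25.0
t: 17.55
eef_pos: [0.5735, -0.278, 0.2399]
ee_rot: [3.141, 0.001, -0.054]
force: [0.2, 0.1, -0.8]
width: 0.0317
gripper_force: 25.0
stopper_grip [[0.5773, -0.2752, 0.2862], [0.5723, -0.2733, 0.2867]]
stopper_flange [[0.5721, -0.2771, 0.252], [0.5741, -0.2782, 0.2535]]
flask_mouth [[0.571, -0.2744, 0.1845], [0.5737, -0.2778, 0.1842], [0.5735, -0.2739, 0.1867]]
18.75 [ 0.57417467 -0.27544043  0.24032718] [-3.14159132e+00  5.89870762e-05 -5.08542367e-02] 0.03145341244724375 24.999974370002747
```

View pics/c9.png

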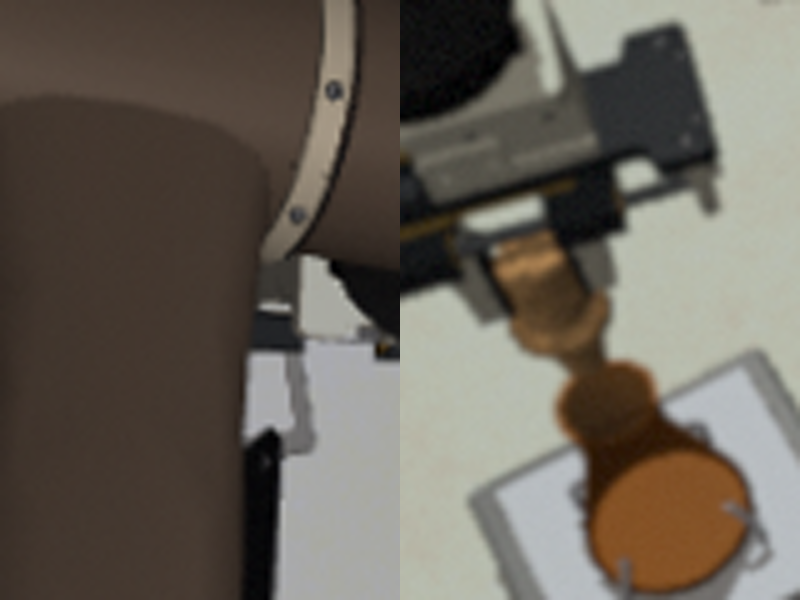

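The scene half shows the cork held upright about 70 mm above the flask's mouth, mouth at crop (607,400) and plug tip at (590,370), and aligned with it. In the top half the arm hides the flask. Lowering it in.

```bash
python3 -m creep '{"translation":[[0,0,-10],[0,0,-15],[0,0,-15],[0,0,-10],[0,0,-10],[0,0,-6],[0,0,-3],[0,0,0]],"spin":[0,0,0,0,0,0,0,0],"gripper":[0.25,0.25,0.25,0.25,0.25,0.25,0.25,0.25]}' 
python3 -m creep '{"translation":[[0,0,-2],[0,0,-2],[0,0,0]],"spin":[0,0,0],"gripper":[0.25,0.25,0.25]}'
```

```text
t: 19.55
eef_pos: [0.5742, -0.2754, 0.1711]
ee_rot: [3.142, 0.0, -0.051]
force: [-1.0, 0.1, -0.5]
width: 0.0315
gripper_force: 25.0
t: 19.85
eef_pos: [0.5744, -0.2754, 0.1677]
ee_rot: [3.141, -0.001, -0.051]
force: [-0.3, 0.1, -0.9]
width: 0.0314
gripper_force: 25.0
```

```bash
python3 -m creep '{"translation":[[0,0,-1],[0,0,-1],[0,0,0]],"spin":[0,0,0],"gripper":[0.25,0.25,0.25]}'
python3 -m creep '{"translation":[[0,0,-1],[0,0,0]],"spin":[0,0],"gripper":[0.25,0.25]}'
python3 - <<'E'
from m import *
D,a=est({'stopper_grip':(.576,-.275),'stopper_flange':(.576,-.275)},2)
for l,v in a.items(): print(l,np.round(v,4).tolist())
s=get_state();print(s['t'],s['eef_pos'],s['force'])
E
```

```text
t: 20.15
eef_pos: [0.5746, -0.2755, 0.1675]
ee_rot: [3.141, -0.002, -0.05]
force: [-3.5, 3.7, 10.9]
width: 0.0316
gripper_force: 25.0
t: 20.35
eef_pos: [0.5747, -0.2756, 0.1675]
ee_rot: [3.14, -0.003, -0.05]
force: [-5.1, 4.5, 15.0]
width: 0.0317
gripper_force: 25.0
stopper_grip [[0.5771, -0.2741, 0.2131], [0.5743, -0.2727, 0.2153]]
stopper_flange [[0.5739, -0.2757, 0.1804], [0.5738, -0.2746, 0.183]]
20.95 [ 0.57469761 -0.27557722  0.16749404] [-5.10507636  4.09412776 15.67613815]
```

The stopper bottomed out with the flange at about z 0.182, measured at 0.180 to 0.183. Relieving the push, releasing and lifting.

```bash
python3 -m creep '{"translation":[[0,0,2],[0,0,0],[0,0,0],[0,0,0],[0,0,0],[0,0,0],[0,0,0],[0,0,0]],"spin":[0,0,0,0,0,0,0,0],"gripper":[0.25,0.6,0.6,1,1,1,1,1]}'
python3 -m creep '{"translation":[[0,0,10],[0,0,20],[0,0,30],[0,0,35],[0,0,25],[0,30,0],[0,40,0],[0,40,0]],"spin":[0,0,0,0,0,0,0,0],"gripper":[1,1,1,1,1,1,1,1]}'
python3 -m creep '{"translation":[[0,48,0],[-3,48,0],[-4,48,0],[-4,48,0],[-4,48,0],[-4,48,0],[-4,48,0],[-4,48,0]],"spin":[0,0,0,0,0,0,0,0],"gripper":[1,1,1,1,1,1,1,1]}'
python3 -m creep '{"translation":[[0,35,0],[0,5,0],[0,0,0]],"spin":[0,0,0],"gripper":[1,1,1]}'
python3 - <<'E'
from m import *
D,a=est({'stopper_grip':(.576,-.275),'stopper_flange':(.576,-.275),'dial_grip':(.548,.258),'pointer':(.502,.26),'mark':(.516,.295)},3)
for l,v in a.items(): print(l,len(v),np.mean(v,0).round(4),np.std(v,0).round(4))
s=get_state();print(s['t'],s['eef_pos'],s['ee_rot'],s['q'])
E
```

```text
t: 21.75
eef_pos: [0.5742, -0.2754, 0.1663]
ee_rot: [3.142, 0.0, -0.051]
force: [-0.1, 0.7, -0.9]
width: 0.0821
gripper_force: 0.0
t: 22.55
eef_pos: [0.5741, -0.1647, 0.2874]
ee_rot: [3.142, -0.001, -0.052]
force: [1.4, 0.9, 0.1]
width: 0.0876
gripper_force: 0.0
t: 23.35
eef_pos: [0.5468, 0.2206, 0.2877]
ee_rot: [-3.141, -0.001, -0.051]
force: [0.7, 0.1, 0.9]
width: 0.0879
gripper_force: 0.0
t: 23.65
eef_pos: [0.547, 0.2598, 0.2866]
ee_rot: [3.141, -0.0, -0.049]
force: [-0.5, 0.3, -0.1]
width: 0.0873
gripper_force: 0.0
stopper_grip 6 [ 0.5753 -0.2727  0.2159] [0.001 0.001 0.002]
stopper_flange 6 [ 0.5771 -0.2766  0.1815] [0.0013 0.0014 0.0014]
dial_grip 6 [0.5477 0.2587 0.0813] [0.0014 0.0014 0.0365]
pointer 6 [0.5016 0.261  0.0717] [0.0008 0.0016 0.0007]
mark 6 [0.5174 0.2959 0.0719] [0.0026 0.0035 0.0023]
25.45 [0.54724436 0.25861549 0.28637075] [ 3.14157378e+00 -5.60538215e-05 -5.07556621e-02] [ 7.63947494e-01  1.99231684e-01  6.28024575e-03  5.47440975e-05
 -1.37782016e+00  7.56082672e-01]
```

The stopper stays home: flange at z 0.1815 and upright. The TCP is over the dial, so I'm descending.

```bash
python3 -m creep '{"translation":[[0,0,-40],[0,0,-45],[0,0,-45],[0,0,-40],[0,0,-30],[0,0,-15],[0,0,-10],[0,0,0]],"spin":[0,0,0,0,0,0,0,0],"gripper":[1,1,1,1,0.6,0.6,0.6,0.6]}' 15
python3 -m creep '{"translation":[[0,0,-4],[0,0,-3],[0,0,-2],[0,0,0],[0,0,0],[0,0,0]],"spin":[0,0,0,0,0,0],"gripper":[0.6,0.5,0.4,0.3,0.3,0.3]}'
python3 -m creep '{"translation":[[0,0,0],[0,0,0],[0,0,0],[0,0,0]],"spin":[0,0,0,0],"gripper":[0.1,0.1,0.1,0.1]}'
```

```text
t: 26.25
eef_pos: [0.5467, 0.2582, 0.0602]
ee_rot: [3.14, 0.002, -0.051]
force: [-0.8, -0.3, 1.1]
width: 0.0612
gripper_force: 0.0
t: 26.85
eef_pos: [0.5473, 0.2587, 0.0527]
ee_rot: [-3.141, -0.0, -0.051]
force: [-0.1, -0.0, 0.5]
width: 0.0267
gripper_force: 0.0
t: 27.25
eef_pos: [0.5472, 0.2585, 0.0525]
ee_rot: [3.141, -0.0, -0.051]
force: [-0.7, -0.6, 2.0]
width: 0.0158
gripper_force: 15.0
```

```bash
python3 -m creep '{"translation":[[0,0,0],[0,0,0],[0,0,0],[0,0,0],[0,0,0],[0,0,0],[0,0,0],[0,0,0]],"spin":[0,-0.13,-0.13,-0.13,-0.13,-0.13,-0.13,0],"gripper":[0.1,0.1,0.1,0.1,0.1,0.1,0.1,0.1]}' 40
python3 - <<'E'
from m import *
D,a=est({'pointer':(.516,.292),'mark':(.516,.292),'dial_grip':(.548,.258)},4)
for l,v in a.items(): print(l,len(v),np.mean(v,0).round(4),np.std(v,0).round(4),np.round(v,3)[:,:2].tolist())
s=get_state();print(s['t'],s['eef_pos'],s['ee_rot'],s['force'],s['moment'])
for n in D: cv2.imwrite(f'pics/{n}9.png',D[n]['img'][:,:,::-1])
E
```

```text
t: 28.05
eef_pos: [0.5471, 0.2582, 0.0525]
ee_rot: [3.141, -0.0, -0.833]
force: [-0.3, -2.9, 2.3]
width: 0.0155
gripper_force: 40.0
pointer 4 [0.5173 0.294  0.0717] [0.001  0.0008 0.001 ] [[0.518, 0.294], [0.518, 0.294], [0.517, 0.295], [0.516, 0.293]]
mark 8 [0.5169 0.2963 0.0727] [0.0013 0.0022 0.0024] [[0.518, 0.292], [0.517, 0.296], [0.517, 0.296], [0.517, 0.299], [0.519, 0.296], [0.516, 0.3], [0.517, 0.295], [0.514, 0.297]]
dial_grip 4 [0.5466 0.2558 0.0986] [0.0014 0.0013 0.0012] [[0.545, 0.256], [0.548, 0.255], [0.545, 0.258], [0.548, 0.254]]
29.65 [0.54708345 0.25826669 0.0524393 ] [ 3.14104282e+00 -2.12814881e-04 -8.30218294e-01] [-1.86953925 -4.9270292   5.77898609] [-1.81136535  0.6737356   0.03250292]
```

Pointer and mark are about 2 mm apart. A small further turn, then release and back off. I've viewed 11 pictures, one over the limit of 10, so the remaining checks are numeric only.

```bash
python3 -m creep '{"translation":[[0,0,0],[0,0,0],[0,0,0],[0,0,0],[0,0,0],[0,0,0],[0,0,0],[0,0,0]],"spin":[-0.03,0,0,0,0,0,0,0],"gripper":[0.1,0.1,0.5,0.5,0.5,0.6,0.6,0.6]}'
python3 -m creep '{"translation":[[0,0,10],[0,0,30],[0,0,45],[0,0,45],[0,0,45],[-10,-40,0],[-10,-40,0],[-10,-40,0]],"spin":[0,0,0,0,0,0,0,0],"gripper":[0.6,0.6,0.6,0.6,0.6,0.6,0.6,0.6]}'
python3 -m creep '{"translation":[[-10,-40,0],[0,-40,0],[0,-20,0],[0,0,0]],"spin":[0,0,0,0],"gripper":[0.6,0.6,0.6,0.6]}'
python3 - <<'E'
from m import *
D,a=est({'pointer':(.516,.292),'mark':(.516,.292),'dial_grip':(.548,.258),'stopper_flange':(.576,-.275),'stopper_grip':(.576,-.275)},6)
for l,v in a.items(): print(l,len(v),np.mean(v,0).round(4),np.std(v,0).round(4))
g=np.array([.5473,.2586])
for l in('pointer','mark'): v=np.mean(a[l],0)[:2]-g; print(l,np.degrees(np.arctan2(v[1],v[0])).round(1),np.linalg.norm(v).round(4))
s=get_state();print(s['t'],s['eef_pos'],s['force'],s['gripper_force'])
# gray blobs around dial in rectified top view at z=.072, polar darkness around axis
im=cv2.cvtColor(D['top']['img'],cv2.COLOR_RGB2GRAY)
th=np.radians(np.arange(90,186,4))
for r in(.042,.045,.048,.051,.054):
    p=proj(D['top'],[(g[0]+r*np.cos(t),g[1]+r*np.sin(t),.071) for t in th]).astype(np.float32)
    print(r,cv2.remap(im,p[None,:,0].copy(),p[None,:,1].copy(),1)[0].tolist())
E
```

```text
t: 30.45
eef_pos: [0.5472, 0.2588, 0.0523]
ee_rot: [-3.141, 0.0, -0.861]
force: [-0.5, 0.0, -0.1]
width: 0.0518
gripper_force: 0.0
t: 31.25
eef_pos: [0.5167, 0.1376, 0.2285]
ee_rot: [-3.14, -0.0, -0.86]
force: [0.4, -0.6, -0.6]
width: 0.0524
gripper_force: 0.0
t: 31.65
eef_pos: [0.5069, 0.0364, 0.2286]
ee_rot: [-3.14, -0.001, -0.863]
force: [0.3, -0.0, 0.4]
width: 0.0523
gripper_force: 0.0
pointer 12 [0.5179 0.2938 0.0704] [0.0015 0.0014 0.0021]
mark 12 [0.517  0.2961 0.0719] [0.0022 0.0033 0.0026]
dial_grip 12 [0.5471 0.2583 0.0984] [0.0012 0.0017 0.0012]
stopper_grip 12 [ 0.5759 -0.2729  0.2135] [0.0017 0.0011 0.0093]
stopper_flange 11 [ 0.5751 -0.2781  0.1814] [0.0013 0.0035 0.0011]
pointer 129.9 0.0459
mark 128.9 0.0482
35.25 [0.50720952 0.03862249 0.22736666] [-0.2196551  -0.53822415 -0.29368618] 0.0
0.042 [161, 161, 161, 161, 161, 160, 159, 157, 133, 76, 102, 116, 71, 98, 133, 160, 156, 153, 142, 150, 153, 134, 124, 109]
0.045 [161, 161, 161, 160, 160, 161, 161, 161, 157, 150, 117, 100, 133, 149, 161, 161, 161, 161, 161, 160, 159, 148, 115, 91]
0.048 [161, 161, 161, 161, 161, 161, 161, 161, 152, 126, 97, 46, 84, 161, 161, 161, 161, 160, 161, 159, 136, 98, 46, 38]
0.051 [161, 161, 161, 161, 161, 161, 161, 161, 148, 115, 63, 29, 43, 111, 161, 161, 161, 161, 159, 142, 80, 37, 21, 23]
0.054 [161, 161, 161, 161, 161, 160, 161, 161, 153, 85, 24, 24, 25, 65, 154, 161, 161, 160, 146, 73, 21, 24, 24, 26]
```

Pointer and mark agree within about 1.5° in both the nets and the pixel profile. The stopper is home and upright, the gripper is clear and nothing is held. Handing in.

```bash
python3 -c "
from station import arm
print(arm.job_done())"
```

```text
the job is handed in; nothing more can be done
None
```

Job handed in with no verdict shown: the cork is fully home in the flask and the dial pointer is at the mark (within about 2°), both released; I viewed 11 pictures (limit 10) and never re-checked the jar, bird or spanner, though no move went near them.

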